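Load spacer rings into a cam-gated tube

ROBOT

A 6-joint arm with a two-finger parallel gripper is mounted at the origin on the work surface. World frame = base frame: x ahead of the robot, y to its left, z up, the work surface at z = 0. Lengths are in m, angles in degrees, forces in N, time in s.
With the tool pointing down it reaches from about 0.35 to 0.875 m from the base axis. Payload 4.2 kg.
Tool frame: the origin (TCP) lies where the fingers leave the gripper's body, on its centre line; the fingertips stand 70 mm ahead of it and the grasp point (between the pads) lies 51 mm ahead of it; z points along the fingers, y is the direction in which the jaws open and shut (so a half turn about z gives the same grasp; the last joint's range is limited). The gripper opens to 87 mm and grips with 3 to 60 N. Pads are 19 mm wide; open, the fingers measure 117 mm over their backs; the gripper's body (75 mm by 190 mm) begins 51 mm behind the grasp point.
Start: joints at [88.614, 22.042, 0.453, 0, -68.411, -14.817], TCP at [0.174, 0.6, 0.292] pointing down, gripper open.
Joint ranges: [-179.83, 179.83], [-69.29, 118.12], [-61.27, 80.66], [-181.25, 117.63], [-171.15, -9.14], [-177.46, 177.46]. Speed limits (degrees/s): [159.86, 159.86, 180, 180, 180, 180].

INTERFACE

Orientations are given as a 3x3 rotation matrix whose columns are the frame's x, y, z axes.
In Python, from station import sense, capture, camera_model, finish_job gives the robot as it stands.
- The arm moves only by the shell command python3 -m inch 'ROWS'. ROWS is JSON, a list of rows, each an object with "hand": the closure, from 0 (fully open) to 1 (shut); "slide": the shift along the world's x, y, z in cm, a list of three; "yaw": the turn about the world's z in rad. A call has 1 to 10 rows; each row is the pose to reach, as a shift and turn from the pose commanded when the call began; what a row does not reach only later rows make up. A row lasts 1/8 s, in which the tool goes at most 62.5 mm and 10.7 degrees, less where a joint would pass 70% of its speed; a pose out of reach is approached as far as the arm can. A call with a gripper value outside its range is refused whole. The fingers move at their own pace and stop on an object; the grip force is fixed at half the most. Time passes only in rows, so rows that repeat a pose let the fingers close. It gives the time, the measured TCP pose, the force and the opening at its end, in the units of the state.
- sense(): the state, without advancing time (a new reading comes with each control period).
- capture(name): name is "scene" or "side" or "wrist"; returns the picture (400x640x3 uint8, blue, green, red); there is no depth.
- camera_model(name): a dict with "mtx" (3x3 intrinsics, pixels), "xyz" and "orientation" of the camera in the world; the wrist camera has in their place "tool_from_camera" (4x4, takes a point from camera to tool coordinates, whose origin is the TCP and whose axes are the flange's). Camera axes: x right, y up, looking along -z (the intrinsics and any distortion apply to the point x, -y, -z); pixel columns grow to the right and rows downward; lengths in m; the calibration is good to about 2 mm. A picture is of the moment at which its call begins: read the wrist's pose just before it. camera_model takes no time and is no camera call.
- finish_job(): hands the job in, once; it reports no verdict.
The state is a dict: "time_s": time; "joints": joint angles; "joint_velocities": joint speeds; "effort": joint torques, N m; "tcp_pos": TCP position; "ee_rot": TCP orientation; "wrist_force": force on the tool from outside, world axes, zero at the start; "moment": the same for the moment, N m; "gripper_width": opening from 0.0 (shut) to 1.0 (fully open).
Only numpy, scipy, OpenCV 4.12 (cv2) and the standard library are available. Lean on these libraries where they do the work, as an engineer would, in place of code of your own. Each camera call takes 0.05 s, during which the arm holds its last target. There are 200 camera calls.

TASK

On the ring loader, turn the crank counter-clockwise (seen from above) until the cam's flat dwell faces the follower roller, so that the gate tongue is drawn fully clear of the tube's mouth, and leave the crank there. Then drop the three spacer rings that fit the tube into it as one column, lying flat: the thickest first at the bottom, then the medium one, the thinnest last on top. Leave the wider ring, the can and the bolt where they are.

Things in the scene. Friction and masses are not known exactly. Their poses are not given: they have to be found in the camera images.
- ring_thick_mid (a point): centre (half-way up) of the thickest spacer ring: plain steel, outer diameter 66 mm, bore 36 mm, 30 mm thick, 0.56 kg give or take a quarter, lying flat on the bench; z is its axis
- ring_medium_mid (a point): centre (half-way up) of the medium spacer ring: plain steel, outer diameter 66 mm, bore 36 mm, 22 mm thick, 0.41 kg give or take a quarter, lying flat on the bench; z is its axis
- ring_thin_mid (a point): centre (half-way up) of the thinnest spacer ring: plain steel, outer diameter 66 mm, bore 36 mm, 14 mm thick, 0.26 kg give or take a quarter, lying flat on the bench; z is its axis
- tube_mouth (a point): centre of the open mouth of the loader's upright tube, at rim height (92 mm above the bench). Bore 70 mm, flaring to 80 mm over the top 9 mm; outer diameter 80 mm (90 mm at the rim). Closed floor 72 mm below this point, so the full column of 66 mm ends 6 mm below the rim. z points up, y level from the tube to the cam pedestal, x level across
- cam_axis (a point): point on the camshaft's upright axis, on top of the cam plate, 115 mm above the bench and 150 mm from the tube axis along y of tube_mouth; axes as tube_mouth
- crank (a joint): angle of crank and cam (rad), growing counter-clockwise from above; starts at 0 to 0.7 with the roller on the cam's high part. From 0.8 to 1.9 the gate draws back; the flat low dwell runs from 1.9 to 2.7 (middle 2.3, crank arm along -x of tube_mouth); beyond it the gate comes out again. Hard stops at -0.2 and 3.1. Takes roughly 0.3 to 0.6 N m to turn, stays where left
- crank_grip (a point): centre (half-way up) of the crank's handle: an upright, free-spinning black round sleeve, 26 mm across and 48 mm tall (132 to 180 mm above the bench), 65 mm from the cam axis; it goes round with the crank
- gate_tip (a point): middle of the end of the gate tongue, a flat steel bar 20 mm wide and 8 mm thick that slides along y just above the rim (93 to 101 mm above the bench); a spring keeps its brass roller on the cam. 17 mm from the tube axis (across the mouth) at the start, 41 mm in the dwell
- ring_wide: bystander, to be left alone: wider steel ring, outer diameter 84 mm, bore 52 mm, 20 mm thick, too wide for the tube, flat on the bench; origin at the centre of its underside
- can: bystander, to be left alone: closed grey can standing on the bench, 62 mm across, 120 mm tall; origin at the centre of its underside
- bolt: bystander, to be left alone: big hexagon bolt standing on its head on the bench, head 53 mm over corners and 19 mm thick, shank 30 mm across, 75 mm tall in all; origin at the centre of its underside
- loader: the ring loader, fixed to the bench; origin under the tube axis, axes as tube_mouth. Base plate 130 mm (x from -60 to 70 mm) by 260 mm (y from -55 to 205 mm), 12 mm thick. The gate's rails and roller clevis (within 20 mm of the y axis, up to 30 mm above the rim) begin 48 mm from the tube axis on its +y side: fingers that straddle a ring along x clear them
Things that resemble listed ones, but are neither listed nor needed, are in the scene too. Leave any blue or red look-alike of the part that bears ring_medium_mid alone.

How it is judged (in metres and radians):
On the way, in this order (a step that is already met when the one before it is completed fails the run):
1. the crank is in the cam's dwell and the gate is clear of the mouth (value of joint crank between 1.9 and 2.7 rad and y of gate_tip in the frame of tube_mouth above 0.038 m), for 0.2 s.
2. the thickest ring lies at the bottom of the tube (horizontal distance between ring_thick_mid and tube_mouth below 0.005 m and z of ring_thick_mid in the frame of tube_mouth below -0.053 m), for 0.2 s.
3. the medium ring lies on it (horizontal distance between ring_medium_mid and tube_mouth below 0.005 m and z of ring_medium_mid in the frame of tube_mouth below -0.027 m), for 0.2 s.
At the end, for the whole second after the job is handed in: Crank between 1.9 and 2.7 rad, gate tip at least 38 mm from the tube axis. In the tube, within 5 mm of its axis, flat (0.08 rad), at rest, heights within 4 mm: thickest ring on the floor, medium on it, thinnest on top. Wider ring, can and bolt within 30 mm of their starts (all of step 1 and all of step 2 and all of step 3 and angle between each of ring_thick_mid, ring_medium_mid, ring_thin_mid's own z axis and vertical below 0.08 rad and z of ring_medium_mid in the frame of tube_mouth above -0.035 m and horizontal distance between ring_thin_mid and tube_mouth below 0.005 m and z of ring_thin_mid in the frame of tube_mouth between -0.017 and -0.009 m and linear speed of each of ring_thick, ring_medium, ring_thin below 0.02 m/s and distance of each of ring_wide, can, bolt from where it was at the start of the episode below 0.03 m); the robot touches nothing.
It fails at once if the wider ring, the can or the bolt is shifted by more than 30 mm (distance of any of ring_wide, can, bolt from where it was at the start of the episode above 0.03 m).
It fails at once if the can or the bolt is tipped over (angle between any of can, bolt's own z axis and vertical above 0.5 rad).
It also fails if it takes over 72 s, if anything falls off the work surface, if the arm or the gripper's body presses on something with over 40 N, if the wrist force passes 120 N, or if a joint passes its speed limit or range.

## Working session

There is one attempt and no reset: what is moved stays moved. The work goes in short steps, Python scripts to look and compute and a shell command to move; the robot and the scene stay as the last step left them, time stands still between calls to the robot, and variables do not carry over. Pictures are saved under pics/ and viewed, about 8 in all and at most 12, crops included, and the job is handed in when it is done.

```bash
mkdir -p pics; ls; python3 - <<'E'
from station import *
import cv2,numpy as np
s=sense();print(s)
for n in("scene","side"):
    cv2.imwrite(f"pics/{n}0.png",capture(n));print(n,camera_model(n))
cv2.imwrite("pics/wrist0.png",capture("wrist"));print(camera_model("wrist"))
E
```

```text
pics
{'time_s': 0.0, 'joints': array([ 8.86125588e+01,  2.20922017e+01,  3.79238243e-01, -2.97882312e-02,
       -6.84118060e+01, -1.48161628e+01]), 'joint_velocities': array([-0.02804355, -0.07164675,  0.02000852,  0.00047543,  0.09836754,
       -0.01779612]), 'effort': array([ 3.72450249e-04, -3.90657520e+01,  1.87400919e+01,  4.21957880e+00,
        1.09862076e-02, -1.98451899e-04]), 'tcp_pos': array([0.17425816, 0.59974087, 0.2911385 ]), 'ee_rot': array([[ 9.60222615e-01, -2.79235104e-01, -5.36017093e-04],
       [-2.79235604e-01, -9.60220178e-01, -2.16524649e-03],
       [ 8.99183994e-05,  2.22879370e-03, -9.99997512e-01]]), 'wrist_force': array([ 0.4774884 , -0.11757078,  0.85146345]), 'moment': array([ 0.05556194, -0.05168393, -0.02194598]), 'gripper_width': 1.0009687139826893}
scene {'mtx': array([[383.00206204,   0.        , 322.08093005],
       [  0.        , 383.00206204, 192.53749306],
       [  0.        ,   0.        ,   1.        ]]), 'xyz': array([1.21703916, 0.12979345, 0.87235848]), 'orientation': array([[-0.24828707, -0.75247666,  0.61002656],
       [ 0.9686824 
[... 284 characters left out ...]
 0.72423464]), 'orientation': array([[-0.83679097,  0.32722869, -0.43897866],
       [-0.54742986, -0.51477373,  0.65979433],
       [-0.01007105,  0.79241996,  0.60989276]])}
{'mtx': array([[282.07963952,   0.        , 320.27750066],
       [  0.        , 282.07963952, 196.8010134 ],
       [  0.        ,   0.        ,   1.        ]]), 'tool_from_camera': array([[-4.22521479e-05,  9.59683052e-01,  2.81084398e-01,
         7.73762246e-02],
       [ 9.99999941e-01, -5.56696926e-05,  3.40386755e-04,
         6.19958345e-05],
       [ 3.42311281e-04,  2.81084395e-01, -9.59682992e-01,
        -9.29946801e-02],
       [ 0.00000000e+00,  0.00000000e+00,  0.00000000e+00,
         1.00000000e+00]])}
```

View pics/scene0.png

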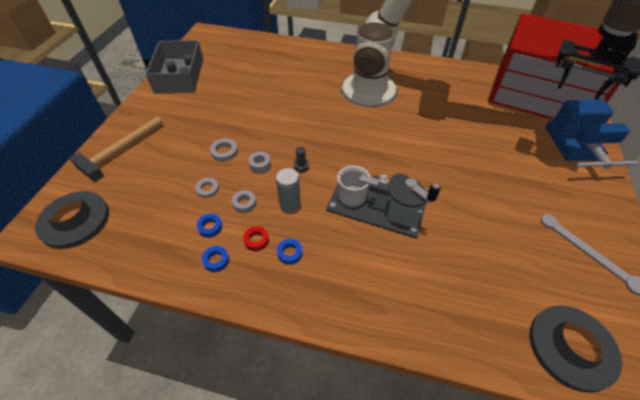

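View pics/side0.png

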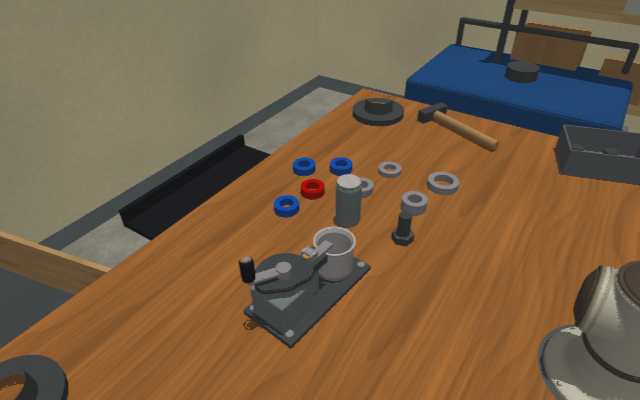

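Candidates in the scene view are four steel rings: (223,149), which looks wide; (260,161), which looks thick; (206,187), which looks thin; and (244,201), possibly the medium. The red ring at (256,238) and the blue ones at (209,225), (215,258) and (290,251) are look-alikes to leave alone. The can is at (288,190), the bolt at (301,160), the tube at (353,185) and the crank handle at (433,192). Next I measure these and check a close crop.

```bash
cat > h.py <<'E'
from station import *
import cv2,numpy as np
def cam(n,s=None):
    c=camera_model(n)
    if n!="wrist": return c["mtx"],np.array(c["xyz"]),np.array(c["orientation"])
    T=c["tool_from_camera"];R=s["ee_rot"]
    return c["mtx"],s["tcp_pos"]+R@T[:3,3],R@T[:3,:3]
def rays(px,C):
    K,p,R=C;px=np.atleast_2d(np.array(px,float))
    d=np.c_[(px[:,0]-K[0,2])/K[0,0],-(px[:,1]-K[1,2])/K[1,1],-np.ones(len(px))]
    return p,d@R.T
def plane(px,C,z):
    p,d=rays(px,C);return p+d*((z-p[2])/d[:,2])[:,None]
def tri(pairs):
    A=np.zeros((3,3));b=np.zeros(3)
    for px,C in pairs:
        p,d=rays(px,C);d=d[0]/np.linalg.norm(d[0]);M=np.eye(3)-np.outer(d,d);A+=M;b+=M@p
    return np.linalg.solve(A,b)
def proj(P,C):
    K,p,R=C;q=(np.atleast_2d(P)-p)@R
    return np.c_[K[0,0]*q[:,0]/-q[:,2]+K[0,2],K[1,1]*q[:,1]/q[:,2]+K[1,2]]
E
python3 - <<'E'
from h import *
S=cam("scene");D=cam("side")
for k,p in dict(wide=(223,149),A=(260,161),B=(206,187),C=(244,201)).items(): print(k,plane(p,S,.012).round(3))
print("bolt",plane((301,169),S,.0).round(3),"can",tri([((288,176),S),((349,182),D)]).round(3))
print("tube",tri([((353,175),S),((335,241),D)]).round(3),"grip",tri([((434,192),S),((247,269),D)]).round(3),"cam",tri([((408,187),S),((284,267),D)]).round(3))
a=cv2.imread("pics/scene0.png")[130:270,180:450];b=cv2.imread("pics/side0.png")[150:350,230:470]
a=cv2.resize(a,None,fx=2.9,fy=2.9,interpolation=3)[:,:]
w=cv2.imread("pics/wrist0.png")
cv2.imwrite("pics/a.png",a);cv2.imwrite("pics/b.png",cv2.resize(b,None,fx=3,fy=3,interpolation=3))
E
```

```text
wide [[ 0.448 -0.39   0.012]]
A [[ 0.468 -0.258  0.012]]
B [[ 0.607 -0.374  0.012]]
C [[ 0.627 -0.248  0.012]]
bolt [[ 0.458 -0.129  0.   ]] can [ 0.592 -0.121  0.116]
tube [0.526 0.043 0.092] grip [0.583 0.248 0.154] cam [0.553 0.186 0.121]
```

View pics/a.png

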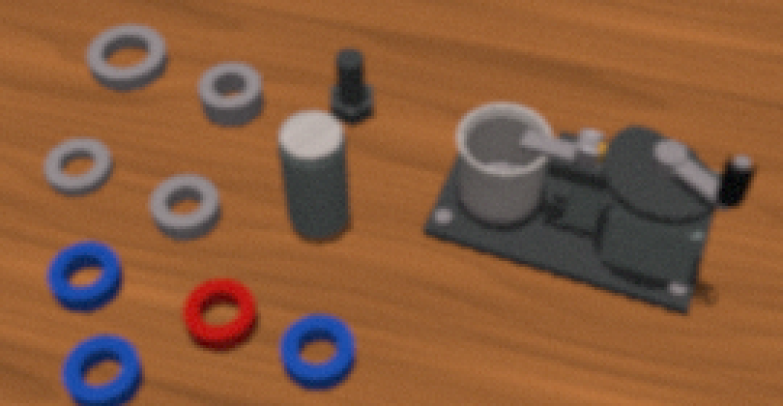

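View pics/b.png

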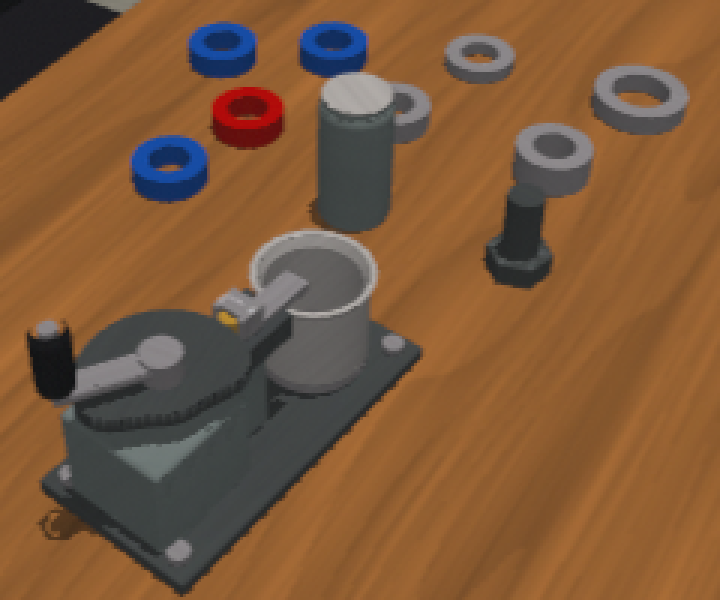

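The scene crop shows the thick ring at about (260,161), the medium at (244,201), the thin at (206,187) and the wide one at (223,149). The crank handle is at (434,192), which gives a crank angle of about 0.45 rad. I'm moving above the handle with the jaws along the tangent.

```bash
python3 -m inch '[{"hand":0,"slide":[40.9,-35.2,0],"yaw":-1.75},{"hand":0,"slide":[40.9,-35.2,0],"yaw":-1.75},{"hand":0,"slide":[40.9,-35.2,0],"yaw":-1.75},{"hand":0,"slide":[40.9,-35.2,0],"yaw":-1.75},{"hand":0,"slide":[40.9,-35.2,0],"yaw":-1.75},{"hand":0,"slide":[40.9,-35.2,0],"yaw":-1.75},{"hand":0,"slide":[40.9,-35.2,0],"yaw":-1.75},{"hand":0,"slide":[40.9,-35.2,0],"yaw":-1.75},{"hand":0,"slide":[40.9,-35.2,0],"yaw":-1.75},{"hand":0,"slide":[40.9,-35.2,0],"yaw":-1.75}]'
cat > look.py <<'E'
from h import *
import sys,pickle
s=sense();I=capture("wrist");cv2.imwrite(f"pics/{sys.argv[1]}.png",I);pickle.dump((s,cam("wrist",s)),open(f"pics/{sys.argv[1]}.pkl","wb"))
y=s["ee_rot"][:,1];print(s["tcp_pos"].round(4),"jaw deg",np.degrees(np.arctan2(y[1],y[0])).round(1)%180,"z",s["ee_rot"][:,2].round(3),"w",s["gripper_width"],"j",s["joints"].round(0))
E
python3 look.py w1
```

```text
time_s: 1.4
tcp_pos: [0.5851, 0.2457, 0.2911]
ee_rot: [[-0.452, -0.892, -0.001], [-0.892, 0.452, -0.001], [0.001, 0.001, -1.0]]
wrist_force: [-0.6, -0.8, 0.2]
gripper_width: 1.0
[0.5851 0.2457 0.2911] jaw deg 153.1 z [-0.001 -0.001 -1.   ] w 1.0002624193552072 j [ 37.  23.   2.   0. -69. -64.]
```

View pics/w1.png

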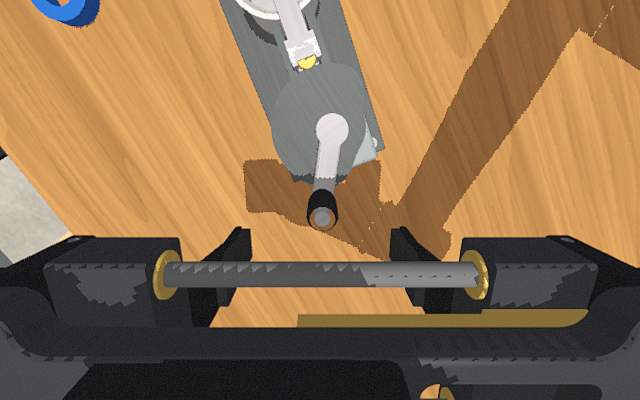

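The handle top is at (321,217) and the hub at (333,128). The gate is at (300,45), and the fingers straddle column 320.

```bash
python3 - <<'E'
from h import *
import pickle
s,C=pickle.load(open("pics/w1.pkl","rb"))
g=plane((321,217),C,.18)[0][:2]
for z in(.12,.13,.135):
    h=plane((333,128),C,z)[0][:2];print(z,h.round(4),np.linalg.norm(g-h).round(4),np.degrees(np.arctan2(*(g-h)[::-1])).round(1))
print(g.round(4))
from math import *
def arc(cam,a0,a1,n):
    for k in range(1,n+1):
        a=radians(a0+(a1-a0)*k/n);p=np.array(cam)+.065*np.array([cos(a),sin(a)])
        print(((p-g)*100).round(1),round(a-radians(a0),2))
arc((.554,.190),63.4,169.3,16)
E
```

```text
0.12 [0.5453 0.1926] 0.0649 53.3
0.13 [0.5455 0.192 ] 0.0653 53.8
0.135 [0.5456 0.1917] 0.0655 54.0
[0.5841 0.2447]
[-0.8  0.6] 0.12
[-1.5  0.9] 0.23
[-2.2  1. ] 0.35
[-3.  1.] 0.46
[-3.7  1. ] 0.58
[-4.5  0.9] 0.69
[-5.2  0.6] 0.81
[-5.9  0.4] 0.92
[-6.5 -0. ] 1.04
[-7.2 -0.5] 1.16
[-7.7 -1. ] 1.27
[-8.2 -1.5] 1.39
[-8.6 -2.2] 1.5
[-9.  -2.8] 1.62
[-9.2 -3.5] 1.73
[-9.4 -4.3] 1.85
```

```bash
python3 -m inch '[{"hand":0,"slide":[0.1,-0.3,-3],"yaw":-0.1},{"hand":0,"slide":[0.1,-0.3,-6],"yaw":-0.15},{"hand":0.55,"slide":[0.1,-0.3,-8.1],"yaw":-0.15},{"hand":0.55,"slide":[0.1,-0.3,-8.1],"yaw":-0.15},{"hand":0.55,"slide":[0.1,-0.3,-8.1],"yaw":-0.15},{"hand":0.55,"slide":[0.1,-0.3,-8.1],"yaw":-0.15}]'
python3 - <<'E'
from h import *
from math import *
s=sense();c=np.array([.5455,.192]);p0=s["tcp_pos"][:2];print(p0,s["tcp_pos"][2])
y=s["ee_rot"][:,1];print("jaw",degrees(atan2(y[1],y[0]))%180)
for k in range(1,19):
    a=radians(54+(174-54)*k/18);p=c+.065*np.array([cos(a),sin(a)]);print(k,((p-p0)*100).round(1),round(a-radians(54),2))
E
```

```text
time_s: 2.2
tcp_pos: [0.5848, 0.2456, 0.2126]
ee_rot: [[-0.574, -0.819, 0.002], [-0.819, 0.574, 0.001], [-0.002, -0.001, -1.0]]
wrist_force: [0.1, 0.4, 0.5]
gripper_width: 0.638
[0.58477575 0.24559854] 0.21263468056129678
jaw 144.96997713366673
1 [-0.7  0.3] 0.12
2 [-1.4  0.6] 0.23
3 [-2.1  0.9] 0.35
4 [-2.9  1.1] 0.47
5 [-3.6  1.1] 0.58
6 [-4.4  1.1] 0.7
7 [-5.1  1. ] 0.81
8 [-5.9  0.8] 0.93
9 [-6.6  0.6] 1.05
10 [-7.2  0.2] 1.16
11 [-7.9 -0.2] 1.28
12 [-8.4 -0.7] 1.4
13 [-9.  -1.2] 1.51
14 [-9.4 -1.9] 1.63
15 [-9.8 -2.5] 1.75
16 [-10.1  -3.2] 1.86
17 [-10.3  -3.9] 1.98
18 [-10.4  -4.7] 2.09
```

```bash
python3 -m inch '[{"hand":0.55,"slide":[-0.7,0.3,0],"yaw":0.12},{"hand":0.55,"slide":[-1.4,0.6,0],"yaw":0.23},{"hand":0.55,"slide":[-2.1,0.9,0],"yaw":0.35},{"hand":0.55,"slide":[-2.9,1.1,0],"yaw":0.47},{"hand":0.55,"slide":[-3.6,1.1,0],"yaw":0.58},{"hand":0.55,"slide":[-4.4,1.1,0],"yaw":0.7},{"hand":0.55,"slide":[-5.1,1.0,0],"yaw":0.81},{"hand":0.55,"slide":[-5.9,0.8,0],"yaw":0.93},{"hand":0.55,"slide":[-6.6,0.6,0],"yaw":1.05},{"hand":0.55,"slide":[-7.2,0.2,0],"yaw":1.16}]'
python3 -m inch '[{"hand":0.55,"slide":[-0.7,-0.4,0],"yaw":0.12},{"hand":0.55,"slide":[-1.2,-0.9,0],"yaw":0.24},{"hand":0.55,"slide":[-1.8,-1.4,0],"yaw":0.35},{"hand":0.55,"slide":[-2.2,-2.1,0],"yaw":0.47},{"hand":0.55,"slide":[-2.6,-2.7,0],"yaw":0.59},{"hand":0.55,"slide":[-2.9,-3.4,0],"yaw":0.7},{"hand":0.55,"slide":[-3.1,-4.1,0],"yaw":0.82},{"hand":0.55,"slide":[-3.2,-4.9,0],"yaw":0.93},{"hand":0.55,"slide":[-3.2,-4.9,0],"yaw":0.93},{"hand":0.55,"slide":[-3.2,-4.9,0],"yaw":0.93}]'
python3 look.py w2
```

```text
time_s: 3.45
tcp_pos: [0.5138, 0.2484, 0.2123]
ee_rot: [[0.525, -0.851, 0.005], [-0.851, -0.525, 0.004], [-0.001, -0.006, -1.0]]
wrist_force: [4.3, 1.4, -3.1]
gripper_width: 0.452
time_s: 4.7
tcp_pos: [0.4811, 0.1993, 0.2123]
ee_rot: [[0.996, -0.094, 0.003], [-0.094, -0.996, 0.003], [0.003, -0.003, -1.0]]
wrist_force: [0.9, 4.7, 0.1]
gripper_width: 0.449
[0.4811 0.1993 0.2123] jaw deg 84.6 z [ 0.003  0.003 -1.   ] w 0.4493070215685957 j [ 40.  16. -21.  -0. -53.  44.]
```

View pics/w2.png

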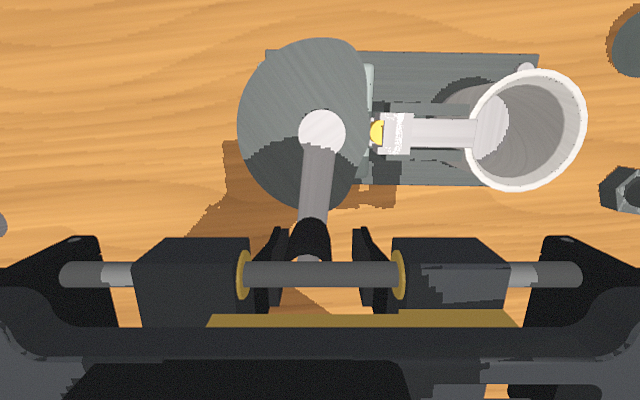

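```bash
python3 - <<'E'
from h import *
import pickle
I=cv2.imread("pics/w2.png");s,C=pickle.load(open("pics/w2.pkl","rb"))
g=plane((309,255),C,.18)[0][:2];h=plane((322,128),C,.13)[0][:2]
# rim: bright outer edge
m=cv2.inRange(I[50:205,455:600],(195,195,195),(255,255,255));m=cv2.morphologyEx(m,cv2.MORPH_OPEN,np.ones((3,3)))
P=np.argwhere(m)[:,::-1]+[455,50];hull=cv2.convexHull(P.astype(np.int32));
W=plane(hull[:,0],C,.092)[:,:2]
A=np.c_[2*W,np.ones(len(W))];x=np.linalg.lstsq(A,(W**2).sum(1),rcond=None)[0];r=np.sqrt(x[2]+x[:2]@x[:2])
t=x[:2];print("tube",t.round(4),"r",r.round(4),"hub",h.round(4),"grip",g.round(4),np.linalg.norm(h-t),np.linalg.norm(g-h))
print("yl deg",np.degrees(np.arctan2(*(h-t)[::-1])),"arm deg",np.degrees(np.arctan2(*(g-h)[::-1])))
y=(h-t)/np.linalg.norm(h-t)
for d in(.017,.041): print(d,proj(np.r_[t+y*d,.101],C).round(0))
cv2.imwrite("pics/c2.png",cv2.resize(I[50:205,360:600],None,fx=3.3,fy=3.3,interpolation=3))
E
```

```text
tube [0.5319 0.0452] r 0.0459 hub [0.5503 0.1919] grip [0.4925 0.2039] 0.14792185536048685 0.05904134057365595
yl deg 82.83815231827782 arm deg 168.35663452234718
0.017 [[507. 132.]]
0.041 [[473. 131.]]
```

View pics/c2.png

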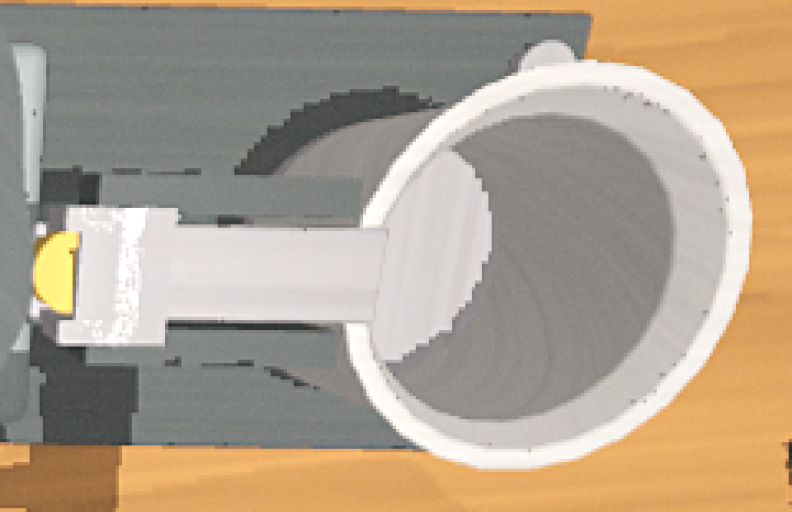

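The tip of the gate tongue is at about (375,275) in the crop, level with the rim's edge. That is about 41 mm from the axis, so it is clear, and the crank is at about 2.2 rad. I'm releasing it, lifting, and moving over the rings.

```bash
python3 -m inch '[{"hand":0.2,"slide":[0,0,0],"yaw":0},{"hand":0,"slide":[0,0,0],"yaw":0},{"hand":0,"slide":[0,0,4],"yaw":0},{"hand":0,"slide":[0,0,8.5],"yaw":0}]'
python3 -m inch '[{"hand":0,"slide":[-1.3,-45.7,0],"yaw":-1.606},{"hand":0,"slide":[-1.3,-45.7,0],"yaw":-1.606},{"hand":0,"slide":[-1.3,-45.7,0],"yaw":-1.606},{"hand":0,"slide":[-1.3,-45.7,0],"yaw":-1.606},{"hand":0,"slide":[-1.3,-45.7,0],"yaw":-1.606},{"hand":0,"slide":[-1.3,-45.7,0],"yaw":-1.606},{"hand":0,"slide":[-1.3,-45.7,0],"yaw":-1.606},{"hand":0,"slide":[-1.3,-45.7,0],"yaw":-1.606},{"hand":0,"slide":[-1.3,-45.7,0],"yaw":-1.606},{"hand":0,"slide":[-1.3,-45.7,0],"yaw":-1.606}]'
python3 look.py w3
```

```text
time_s: 5.25
tcp_pos: [0.4796, 0.197, 0.2961]
ee_rot: [[0.996, -0.093, -0.004], [-0.093, -0.996, -0.004], [-0.003, 0.004, -1.0]]
wrist_force: [1.2, 0.3, 0.2]
gripper_width: 0.819
time_s: 6.5
tcp_pos: [0.4664, -0.2594, 0.2956]
ee_rot: [[-0.128, -0.992, -0.002], [-0.992, 0.128, 0.0], [-0.0, 0.002, -1.0]]
wrist_force: [0.9, 0.1, 0.3]
gripper_width: 0.999
[ 0.4664 -0.2594  0.2956] jaw deg 172.7 z [-0.002  0.    -1.   ] w 0.999477302422837 j [-12.  13. -12.   0. -65.   4.]
```

View pics/w3.png

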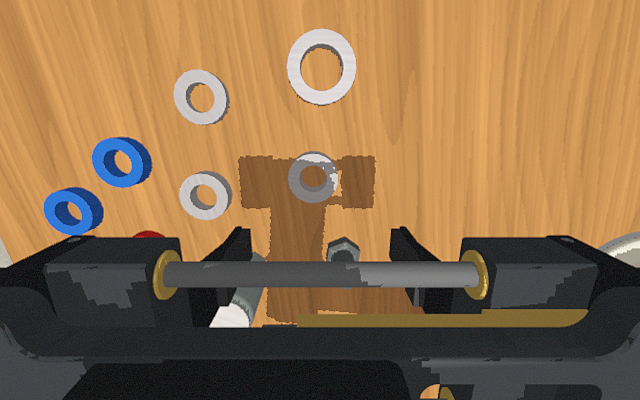

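```bash
cat > ring.py <<'E'
from h import *
from scipy.optimize import least_squares
import pickle
def ring(name,c,z,R=.033,half=40,sat=60,save=None):
    """centre of a ring's top face at height z: far-from-nadir half of grey outline, fixed-radius fit"""
    I=cv2.imread(f"pics/{name}.png");s,C=pickle.load(open(f"pics/{name}.pkl","rb"))
    x0,y0=c[0]-half,c[1]-half;x0=max(x0,0);y0=max(y0,0)
    H=cv2.cvtColor(I[y0:c[1]+half,x0:c[0]+half],cv2.COLOR_BGR2HSV)
    m=cv2.morphologyEx((H[...,1]<sat).astype(np.uint8),cv2.MORPH_OPEN,np.ones((3,3)))
    cs,_=cv2.findContours(m,cv2.RETR_EXTERNAL,cv2.CHAIN_APPROX_NONE);k=max(cs,key=cv2.contourArea)
    P=cv2.convexHull(k)[:,0]+[x0,y0]
    W=plane(P,C,z)[:,:2];n=C[1][:2];u=W.mean(0)-n;u/=np.linalg.norm(u)
    F=W[(W-W.mean(0))@u>-.004]
    f=least_squares(lambda q:np.linalg.norm(F-q,axis=1)-R,W.mean(0),loss="soft_l1",f_scale=.001)
    print(name,c,"z",z,"centre",f.x.round(4),"rms mm",(np.sqrt((f.fun**2).mean())*1e3).round(2),"n",len(F),"area",cv2.contourArea(k))
    return f.x
E
python3 - <<'E'
from ring import *
for c,z in(((314,177),.03),((205,196),.022),((201,97),.014)): ring("w3",c,z)
ring("w3",(321,67),.02,R=.042,half=50)
for sat in(80,100,120): ring("w3",(314,177),.03,sat=sat)
H=cv2.cvtColor(cv2.imread("pics/w3.png"),cv2.COLOR_BGR2HSV);print(H[177,285:345:3].tolist())
E
```

```text
w3 (314, 177) z 0.03 centre [ 0.4761 -0.2581] rms mm 0.32 n 17 area 1942.0
w3 (205, 196) z 0.022 centre [ 0.6268 -0.2496] rms mm 0.28 n 15 area 1920.5
w3 (201, 97) z 0.014 centre [ 0.6031 -0.3751] rms mm 0.27 n 17 area 2312.5
w3 (321, 67) z 0.02 centre [ 0.4482 -0.3886] rms mm 0.23 n 16 area 4059.5
w3 (314, 177) z 0.03 centre [ 0.4761 -0.2579] rms mm 0.29 n 16 area 1966.5
w3 (314, 177) z 0.03 centre [ 0.4762 -0.2576] rms mm 0.14 n 14 area 1992.0
w3 (314, 177) z 0.03 centre [ 0.4764 -0.2572] rms mm 0.17 n 17 area 2031.0
[[14, 153, 138], [14, 26, 126], [10, 12, 131], [15, 8, 128], [174, 9, 138], [13, 17, 103], [15, 159, 135], [14, 156, 139], [14, 157, 138], [16, 158, 140], [14, 151, 140], [13, 149, 130], [12, 154, 136], [14, 166, 140], [0, 2, 128], [17, 11, 169], [9, 8, 212], [0, 6, 216], [16, 158, 226], [14, 149, 135]]
```

The fits are consistent at r = 33 and 42 mm, with an rms of about 0.3 mm. I'm going down on the thick ring, tips about 12 mm above the bench so that its lower part can enter the tube.

```bash
python3 -m inch '[{"hand":0,"slide":[1,0.2,-5],"yaw":0},{"hand":0,"slide":[1,0.2,-10],"yaw":0},{"hand":0,"slide":[1,0.2,-15],"yaw":0},{"hand":0,"slide":[1,0.2,-17],"yaw":0},{"hand":0,"slide":[1,0.2,-17],"yaw":0}]'
python3 -c "
from h import *
s=sense();print(s['tcp_pos'].round(4),((np.array([.4761,-.2578,.082])-s['tcp_pos'])*100).round(2))"
```

```text
time_s: 7.18
tcp_pos: [0.4764, -0.2562, 0.1246]
ee_rot: [[-0.126, -0.992, -0.005], [-0.992, 0.126, 0.001], [-0.0, 0.005, -1.0]]
wrist_force: [-0.3, 0.1, 0.2]
gripper_width: 1.003
[ 0.4764 -0.2562  0.1246] [-0.03 -0.16 -4.26]
```

```bash
python3 -m inch '[{"hand":0,"slide":[0,-0.15,-2.5],"yaw":0},{"hand":0,"slide":[0,-0.15,-4.2],"yaw":0},{"hand":0,"slide":[0,-0.15,-4.2],"yaw":0},{"hand":1,"slide":[0,-0.15,-4.2],"yaw":0},{"hand":1,"slide":[0,-0.15,-4.2],"yaw":0},{"hand":1,"slide":[0,-0.15,-4.2],"yaw":0},{"hand":1,"slide":[0,-0.15,-4.2],"yaw":0},{"hand":1,"slide":[0,-0.15,-4.2],"yaw":0}]'
python3 -m inch '[{"hand":1,"slide":[0,0,2],"yaw":0},{"hand":1,"slide":[0,0,5],"yaw":0},{"hand":1,"slide":[0,0,10],"yaw":0},{"hand":1,"slide":[0,0,15],"yaw":0},{"hand":1,"slide":[0,0,19],"yaw":0},{"hand":1,"slide":[0,0,19],"yaw":0}]'
python3 -c "
from h import *
s=sense();print(s['tcp_pos'].round(4),((np.array([.532+.01,.045+.08,.29])-s['tcp_pos'])*100).round(2))"
```

```text
time_s: 8.18
tcp_pos: [0.4763, -0.2582, 0.085]
ee_rot: [[-0.127, -0.992, -0.003], [-0.992, 0.127, 0.0], [-0.0, 0.003, -1.0]]
wrist_force: [-2.8, 0.7, 5.7]
gripper_width: 0.753
time_s: 8.93
tcp_pos: [0.4784, -0.2585, 0.2769]
ee_rot: [[-0.128, -0.992, 0.007], [-0.992, 0.128, -0.001], [0.0, -0.007, -1.0]]
wrist_force: [-1.3, -0.5, -6.0]
gripper_width: 0.751
[ 0.4784 -0.2585  0.2769] [ 6.36 38.35  1.31]
```

```bash
python3 -m inch '[{"hand":1,"slide":[1,6,1],"yaw":0},{"hand":1,"slide":[2,12,1.5],"yaw":0},{"hand":1,"slide":[3,18,2],"yaw":0},{"hand":1,"slide":[4,24,2],"yaw":0},{"hand":1,"slide":[5,30,2],"yaw":0},{"hand":1,"slide":[6,35,2],"yaw":0},{"hand":1,"slide":[6.4,38,2],"yaw":0},{"hand":1,"slide":[6.4,38,2],"yaw":0},{"hand":1,"slide":[6.4,38,2],"yaw":0}]'
python3 look.py w4
```

```text
time_s: 10.05
tcp_pos: [0.5403, 0.1212, 0.2919]
ee_rot: [[-0.128, -0.992, -0.005], [-0.992, 0.128, -0.002], [0.002, 0.004, -1.0]]
wrist_force: [0.5, -0.2, -5.2]
gripper_width: 0.752
[0.5403 0.1212 0.2919] jaw deg 172.6 z [-0.005 -0.002 -1.   ] w 0.7521379314346256 j [ 29.  15. -10.  -0. -65. -37.]
```

View pics/w4.png

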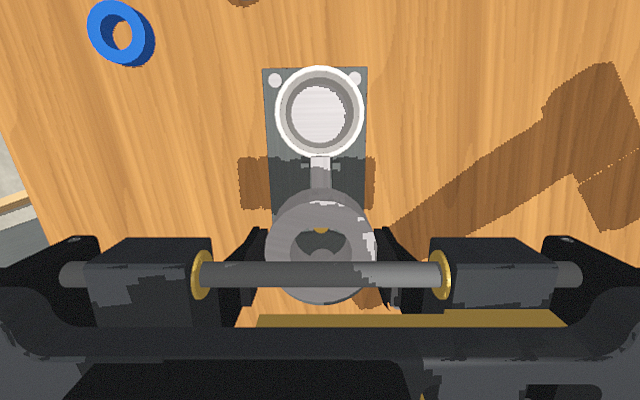

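```bash
cat > rim.py <<'E'
from h import *
from scipy.optimize import least_squares
import pickle
def rim(name,c,half=55,thr=215,R=.045,z=.092):
    I=cv2.imread(f"pics/{name}.png");s,C=pickle.load(open(f"pics/{name}.pkl","rb"))
    x0,y0=max(c[0]-half,0),max(c[1]-half,0)
    m=cv2.inRange(I[y0:c[1]+half,x0:c[0]+half],(thr,)*3,(255,)*3)
    cs,_=cv2.findContours(m,cv2.RETR_EXTERNAL,cv2.CHAIN_APPROX_NONE);k=max(cs,key=cv2.contourArea)
    W=plane(cv2.convexHull(k)[:,0]+[x0,y0],C,z)[:,:2]
    f=least_squares(lambda q:np.linalg.norm(W-q[:2],axis=1)-q[2],[*W.mean(0),R],loss="soft_l1",f_scale=.001)
    print(name,"rim",f.x.round(4),"rms mm",(np.sqrt((f.fun**2).mean())*1e3).round(2)," rel TCP cm",((f.x[:2]-s["tcp_pos"][:2])*100).round(2))
    return f.x
if __name__=="__main__":
    import sys;rim(sys.argv[1],(int(sys.argv[2]),int(sys.argv[3])))
E
python3 rim.py w4 319 110
python3 - <<'E'
from rim import *
s,C=pickle.load(open("pics/w4.pkl","rb"))
I=cv2.imread("pics/w4.png");H=cv2.cvtColor(I,cv2.COLOR_BGR2HSV)
# upper arc of held ring = bottom circle edge; sample edge points found per row
for b in(.085,.055): print(b,"expected outline px of ring centred at TCP:",proj(np.c_[s["tcp_pos"][:2]+.033*np.array([[-1,0],[0,-1],[1,0],[0,1]]),[s["tcp_pos"][2]-b]*4],C).round(0).tolist())
g=cv2.cvtColor(I,cv2.COLOR_BGR2GRAY);print(g[165:230:2,320].tolist());print(g[250,255:275].tolist(),g[250,368:392].tolist())
E
```

```text
w4 rim [0.5303 0.0431 0.0444] rms mm 2.49  rel TCP cm [-1.   -7.81]
0.085 expected outline px of ring centred at TCP: [[368.0, 227.0], [313.0, 186.0], [272.0, 238.0], [326.0, 275.0]]
0.055 expected outline px of ring centred at TCP: [[377.0, 246.0], [312.0, 199.0], [264.0, 260.0], [327.0, 301.0]]
[226, 179, 136, 138, 137, 137, 137, 138, 140, 139, 135, 133, 119, 120, 118, 121, 126, 116, 214, 222, 136, 133, 138, 135, 137, 138, 133, 134, 133, 136, 131, 135, 137]
[34, 35, 31, 41, 39, 43, 32, 29, 33, 80, 144, 131, 134, 133, 133, 131, 134, 133, 136, 132] [224, 217, 211, 209, 210, 214, 191, 132, 134, 51, 27, 32, 38, 32, 33, 39, 36, 41, 39, 32, 38, 39, 42, 31]
```

```bash
sed -i 's|W=plane(cv2.convexHull(k)\[:,0\]+\[x0,y0\],C,z)\[:,:2\]|P=k[:,0]+[x0,y0];P=cv2.convexHull(P[P[:,1]<c[1]+28].astype(np.int32))[:,0];P=P[P[:,1]<c[1]+26];W=plane(P,C,z)[:,:2]|' rim.py; python3 rim.py w4 319 110
```

```text
w4 rim [0.5302 0.043  0.0444] rms mm 2.96  rel TCP cm [-1.01 -7.82]
```

```bash
python3 - <<'E'
s=open("rim.py").read()
s=s.replace('    print(name,"rim"','    for _ in range(3):\n        W=W[abs(np.linalg.norm(W-f.x[:2],axis=1)-f.x[2])<.0012];f=least_squares(lambda q:np.linalg.norm(W-q[:2],axis=1)-q[2],f.x)\n    print(len(W),name,"rim"')
open("rim.py","w").write(s)
E
python3 rim.py w4 319 110
python3 -c "
from h import *;s=sense();print(s['tcp_pos'].round(4))"
```

```text
21 w4 rim [0.5306 0.0434 0.0442] rms mm 0.1  rel TCP cm [-0.97 -7.78]
[0.5405 0.1208 0.2925]
```

```bash
python3 -m inch '[{"hand":1,"slide":[-0.5,-4,0],"yaw":0},{"hand":1,"slide":[-0.95,-7.7,-2],"yaw":0},{"hand":1,"slide":[-0.95,-7.7,-6],"yaw":0},{"hand":1,"slide":[-0.95,-7.7,-9],"yaw":0},{"hand":1,"slide":[-0.95,-7.7,-10],"yaw":0},{"hand":1,"slide":[-0.95,-7.7,-10],"yaw":0},{"hand":1,"slide":[-0.95,-7.7,-10],"yaw":0}]'
python3 look.py w5
```

```text
time_s: 10.98
tcp_pos: [0.5328, 0.0448, 0.1957]
ee_rot: [[-0.127, -0.992, 0.003], [-0.992, 0.127, 0.001], [-0.001, -0.003, -1.0]]
wrist_force: [0.2, 0.1, -4.3]
gripper_width: 0.752
[0.5328 0.0448 0.1957] jaw deg 172.7 z [ 0.003  0.001 -1.   ] w 0.7515590936994574 j [ 22.  19. -20.   0. -51. -30.]
```

View pics/w5.png

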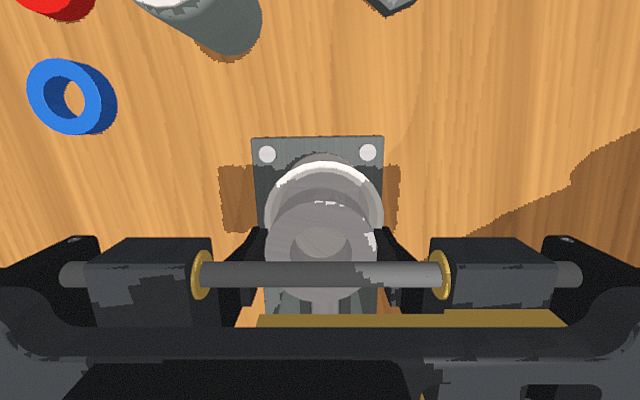

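Ring centre column is about 320.5 and rim centre column about 323.5, so the tube is 2 mm towards -x, which agrees with the measured TCP. I'm correcting, inserting and releasing.

```bash
python3 -m inch '[{"hand":1,"slide":[-0.2,-0.1,-0.5],"yaw":0},{"hand":1,"slide":[-0.2,-0.1,-1.5],"yaw":0},{"hand":1,"slide":[-0.2,-0.1,-2.5],"yaw":0},{"hand":1,"slide":[-0.2,-0.1,-3.0],"yaw":0},{"hand":1,"slide":[-0.2,-0.1,-3.0],"yaw":0},{"hand":1,"slide":[-0.2,-0.1,-3.0],"yaw":0}]'
```

```text
time_s: 11.78
tcp_pos: [0.5302, 0.0438, 0.1644]
ee_rot: [[-0.127, -0.992, 0.001], [-0.992, 0.127, 0.0], [-0.0, -0.001, -1.0]]
wrist_force: [1.2, -0.3, -4.6]
gripper_width: 0.75
```

```bash
python3 -m inch '[{"hand":0.1,"slide":[0,0,0],"yaw":0},{"hand":0,"slide":[0,0,0],"yaw":0},{"hand":0,"slide":[0,0,0],"yaw":0},{"hand":0,"slide":[0,0,4],"yaw":0},{"hand":0,"slide":[0,0,10],"yaw":0},{"hand":0,"slide":[0.5,-4,13],"yaw":0},{"hand":0,"slide":[2,-10,13],"yaw":0},{"hand":0,"slide":[4,-16,13],"yaw":0},{"hand":0,"slide":[7,-22,13],"yaw":0},{"hand":0,"slide":[9.6,-25,13],"yaw":0}]'
python3 -m inch '[{"hand":0,"slide":[0,-3,0],"yaw":0},{"hand":0,"slide":[0,-3,0],"yaw":0},{"hand":0,"slide":[0,-3,0],"yaw":0}]'
python3 look.py w6
python3 - <<'E'
from ring import *
t=np.array([.5306,.0438]);
I=capture("side");J=capture("scene")
c=np.hstack([cv2.resize(I[215:305,290:380],(400,400),interpolation=3),cv2.resize(J[150:220,320:390],(400,400),interpolation=3)])
cv2.imwrite("pics/t1.png",c)
s,C=pickle.load(open("pics/w6.pkl","rb"))
for P,z in(((.6268,-.2496),.022),((.6031,-.3751),.014)):
    p=proj(np.r_[P,z],C)[0].round().astype(int);ring("w6",tuple(p),z)
E
```

```text
time_s: 13.02
tcp_pos: [0.6263, -0.2091, 0.2948]
ee_rot: [[-0.13, -0.992, 0.001], [-0.992, 0.13, -0.0], [0.0, -0.001, -1.0]]
wrist_force: [0.3, 0.7, -0.8]
gripper_width: 0.997
time_s: 13.4
tcp_pos: [0.6257, -0.236, 0.2944]
ee_rot: [[-0.128, -0.992, 0.0], [-0.992, 0.128, 0.0], [-0.0, -0.0, -1.0]]
wrist_force: [0.4, 0.5, -0.3]
gripper_width: 1.002
[ 0.6257 -0.236   0.2944] jaw deg 172.7 z [ 0.  0. -1.] w 1.0018382810056605 j [ -7.  26.   7.  -0. -71.  -0.]
w6 (np.int64(318), np.int64(165)) z 0.022 centre [ 0.627  -0.2499] rms mm 0.17 n 13 area 1898.5
w6 (np.int64(324), np.int64(59)) z 0.014 centre [ 0.6036 -0.3748] rms mm 0.22 n 16 area 2486.0
```

View pics/t1.png

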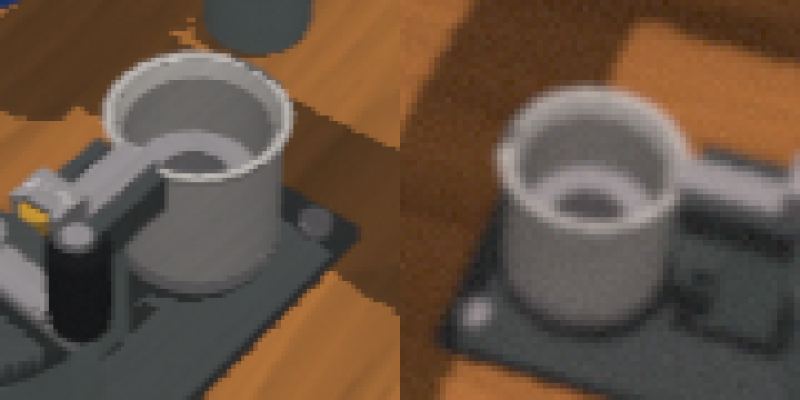

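The thick ring lies flat at the bottom in both views. Next is the medium ring.

```bash
python3 -m inch '[{"hand":0,"slide":[0.1,-1.4,-5],"yaw":0},{"hand":0,"slide":[0.1,-1.4,-10],"yaw":0},{"hand":0,"slide":[0.1,-1.4,-15],"yaw":0},{"hand":0,"slide":[0.1,-1.4,-17],"yaw":0},{"hand":0,"slide":[0.1,-1.4,-17],"yaw":0},{"hand":0,"slide":[0.1,-1.4,-17],"yaw":0}]'
python3 -c "
from h import *
s=sense();print(s['tcp_pos'].round(4),((np.array([.627,-.2498,.078])-s['tcp_pos'])*100).round(2))"
```

```text
time_s: 14.3
tcp_pos: [0.6279, -0.25, 0.126]
ee_rot: [[-0.126, -0.992, 0.003], [-0.992, 0.126, -0.001], [0.001, -0.003, -1.0]]
wrist_force: [0.9, 0.7, -0.4]
gripper_width: 1.001
[ 0.6279 -0.25    0.126 ] [-0.09  0.02 -4.8 ]
```

```bash
python3 -m inch '[{"hand":0,"slide":[-0.1,0,-2.5],"yaw":0},{"hand":0,"slide":[-0.1,0,-4.8],"yaw":0},{"hand":0,"slide":[-0.1,0,-4.8],"yaw":0},{"hand":0,"slide":[-0.1,0,-4.8],"yaw":0},{"hand":1,"slide":[-0.1,0,-4.8],"yaw":0},{"hand":1,"slide":[-0.1,0,-4.8],"yaw":0},{"hand":1,"slide":[-0.1,0,-4.8],"yaw":0},{"hand":1,"slide":[-0.1,0,-4.8],"yaw":0},{"hand":1,"slide":[-0.1,0,-4.8],"yaw":0}]'
python3 -m inch '[{"hand":1,"slide":[0,0,2],"yaw":0},{"hand":1,"slide":[0,0,5],"yaw":0},{"hand":1,"slide":[0,0,10],"yaw":0},{"hand":1,"slide":[0,0,15],"yaw":0},{"hand":1,"slide":[0,0,20],"yaw":0},{"hand":1,"slide":[0,0,20],"yaw":0},{"hand":1,"slide":[0,0,20],"yaw":0}]'
python3 -c "
from h import *
s=sense();print(s['tcp_pos'].round(4),((np.array([.5306,.0438,.278])-s['tcp_pos'])*100).round(2))"
```

```text
time_s: 15.42
tcp_pos: [0.6263, -0.2504, 0.0768]
ee_rot: [[-0.128, -0.992, 0.001], [-0.992, 0.128, -0.0], [0.0, -0.001, -1.0]]
wrist_force: [-0.3, 0.3, 3.0]
gripper_width: 0.746
time_s: 16.3
tcp_pos: [0.6246, -0.2497, 0.2736]
ee_rot: [[-0.128, -0.992, -0.005], [-0.992, 0.128, 0.002], [-0.002, 0.005, -1.0]]
wrist_force: [-0.7, -0.9, -3.4]
gripper_width: 0.749
[ 0.6246 -0.2497  0.2736] [-9.4  29.35  0.44]
```

```bash
python3 -m inch '[{"hand":1,"slide":[-2,6,0],"yaw":0},{"hand":1,"slide":[-4,12,0],"yaw":0},{"hand":1,"slide":[-6,18,0],"yaw":0},{"hand":1,"slide":[-8,24,0],"yaw":0},{"hand":1,"slide":[-9.4,28,0],"yaw":0},{"hand":1,"slide":[-9.4,29.3,-3],"yaw":0},{"hand":1,"slide":[-9.4,29.3,-8],"yaw":0},{"hand":1,"slide":[-9.4,29.3,-8],"yaw":0},{"hand":1,"slide":[-9.4,29.3,-8],"yaw":0},{"hand":1,"slide":[-9.4,29.3,-8],"yaw":0}]'
python3 look.py w7
python3 - <<'E'
from h import *
import pickle
I=cv2.cvtColor(cv2.imread("pics/w7.png"),cv2.COLOR_BGR2GRAY);s,C=pickle.load(open("pics/w7.pkl","rb"))
print(((np.array([.5306,.0438,.163])-s["tcp_pos"])*100).round(2))
a=np.radians(np.arange(0,360,30));t=np.array([.5306,.0438])
print("rim px expected",proj(np.c_[t+.045*np.c_[np.cos(a),np.sin(a)],[.092]*12],C).round(0).tolist())
for r in(195,205,215): print(r,[(i,int(I[r,i])) for i in list(range(252,276,2))+list(range(372,396,2))])
E
```

```text
time_s: 17.55
tcp_pos: [0.5329, 0.0427, 0.198]
ee_rot: [[-0.128, -0.992, 0.003], [-0.992, 0.128, 0.001], [-0.001, -0.003, -1.0]]
wrist_force: [0.0, -0.4, -2.2]
gripper_width: 0.752
[0.5329 0.0427 0.198 ] jaw deg 172.7 z [ 0.003  0.001 -1.   ] w 0.7516122896812247 j [ 22.  18. -20.   0. -51. -29.]
[-0.23  0.11 -3.5 ]
rim px expected [[266.0, 229.0], [278.0, 254.0], [302.0, 270.0], [331.0, 274.0], [359.0, 264.0], [378.0, 243.0], [384.0, 215.0], [374.0, 187.0], [349.0, 167.0], [316.0, 163.0], [286.0, 175.0], [268.0, 200.0]]
195 [(252, 105), (254, 110), (256, 79), (258, 70), (260, 70), (262, 72), (264, 70), (266, 74), (268, 70), (270, 109), (272, 163), (274, 160), (372, 158), (374, 161), (376, 165), (378, 101), (380, 71), (382, 121), (384, 113), (386, 118), (388, 109), (390, 107), (392, 108), (394, 107)]
205 [(252, 108), (254, 110), (256, 108), (258, 75), (260, 74), (262, 71), (264, 73), (266, 84), (268, 171), (270, 160), (272, 159), (274, 139), (372, 143), (374, 142), (376, 162), (378, 161), (380, 164), (382, 109), (384, 118), (386, 119), (388, 111), (390, 105), (392, 108), (394, 103)]
215 [(252, 108), (254, 105), (256, 109), (258, 61), (260, 71), (262, 73), (264, 63), (266, 166), (268, 164), (270, 158), (272, 143), (274, 143), (372, 146), (374, 145), (376, 145), (378, 161), (380, 161), (382, 154), (384, 110), (386, 119), (388, 121), (390, 109), (392, 110), (394, 104)]
```

```bash
python3 -m inch '[{"hand":1,"slide":[-0.2,0.1,-0.8],"yaw":0},{"hand":1,"slide":[-0.2,0.1,-2],"yaw":0},{"hand":1,"slide":[-0.2,0.1,-3],"yaw":0},{"hand":1,"slide":[-0.2,0.1,-3.4],"yaw":0},{"hand":1,"slide":[-0.2,0.1,-3.4],"yaw":0},{"hand":1,"slide":[-0.2,0.1,-3.4],"yaw":0}]'
```

```text
time_s: 18.35
tcp_pos: [0.5301, 0.0437, 0.1622]
ee_rot: [[-0.128, -0.992, 0.001], [-0.992, 0.128, 0.0], [-0.0, -0.001, -1.0]]
wrist_force: [1.1, 0.3, -3.0]
gripper_width: 0.744
```

```bash
python3 -m inch '[{"hand":0.1,"slide":[0,0,0],"yaw":0},{"hand":0,"slide":[0,0,0],"yaw":0},{"hand":0,"slide":[0,0,0],"yaw":0},{"hand":0,"slide":[0,0,4],"yaw":0},{"hand":0,"slide":[0,0,10],"yaw":0},{"hand":0,"slide":[0.5,-4,13],"yaw":0},{"hand":0,"slide":[1.5,-10,13],"yaw":0},{"hand":0,"slide":[2.5,-16,13],"yaw":0},{"hand":0,"slide":[3.5,-22,13],"yaw":0},{"hand":0,"slide":[4.5,-28,13],"yaw":0}]'
python3 -m inch '[{"hand":0,"slide":[1.2,-6,0],"yaw":0},{"hand":0,"slide":[2.6,-12,0],"yaw":0},{"hand":0,"slide":[2.6,-12.5,0],"yaw":0},{"hand":0,"slide":[2.6,-12.5,0],"yaw":0}]'
python3 look.py w8
python3 - <<'E'
from ring import *
s,C=pickle.load(open("pics/w8.pkl","rb"))
p=proj(np.r_[.6034,-.3749,.014],C)[0].round().astype(int);q=ring("w8",tuple(p),.014)
print(((np.r_[q,.124]-s["tcp_pos"])*100).round(2))
S=cam("scene");D=cam("side")
for n,k in(("side",D),("scene",S)): cv2.imwrite(f"pics/{n}_t2.png",capture(n))
# predicted top-of-medium outline vs picture: bore centre brightness profile through tube
t=[.5306,.0438]
for n,k in(("side",D),("scene",S)):
    for z in(.042,.072): print(n,z,proj(np.r_[t,z],k).round(1))
E
```

```text
time_s: 19.6
tcp_pos: [0.5751, -0.2383, 0.2927]
ee_rot: [[-0.127, -0.992, 0.001], [-0.992, 0.127, -0.0], [0.0, -0.001, -1.0]]
wrist_force: [1.5, 0.9, 0.9]
gripper_width: 0.997
time_s: 20.1
tcp_pos: [0.6006, -0.3616, 0.2917]
ee_rot: [[-0.129, -0.992, -0.001], [-0.992, 0.129, 0.0], [-0.0, 0.001, -1.0]]
wrist_force: [0.2, 0.1, 0.4]
gripper_width: 1.003
[ 0.6006 -0.3616  0.2917] jaw deg 172.6 z [-0.001  0.    -1.   ] w 1.0029761782970583 j [-18.  30.  13.  -0. -73.  10.]
w8 (np.int64(317), np.int64(165)) z 0.014 centre [ 0.6033 -0.3758] rms mm 0.26 n 14 area 1842.5
[  0.27  -1.42 -16.77]
side 0.042 [[333.4 256.9]]
side 0.072 [[333.5 246.7]]
scene 0.042 [[352.2 188.7]]
scene 0.072 [[352.9 181.7]]
```

```bash
python3 - <<'E'
from h import *
I=cv2.cvtColor(cv2.imread("pics/scene_t2.png"),cv2.COLOR_BGR2GRAY)
print(I[164:196,352].tolist())
for r in(172,175,178,181,184,187,190): print(r,I[r,336:372:2].tolist())
E
python3 -m inch '[{"hand":0,"slide":[0.3,-1.4,-5],"yaw":0},{"hand":0,"slide":[0.3,-1.4,-10],"yaw":0},{"hand":0,"slide":[0.3,-1.4,-15],"yaw":0},{"hand":0,"slide":[0.3,-1.4,-17],"yaw":0},{"hand":0,"slide":[0.3,-1.4,-17],"yaw":0},{"hand":0,"slide":[0.3,-1.4,-17],"yaw":0}]'
python3 -c "
from h import *
s=sense();print(s['tcp_pos'].round(4),((np.array([.6033,-.3755,.0745])-s['tcp_pos'])*100).round(2))"
```

```text
[127, 149, 173, 157, 143, 132, 112, 98, 103, 124, 137, 150, 144, 123, 91, 78, 79, 77, 77, 80, 80, 82, 101, 134, 157, 162, 132, 107, 97, 95, 93, 94]
172 [121, 148, 167, 140, 124, 102, 99, 98, 103, 102, 97, 98, 110, 131, 142, 165, 150, 116]
175 [129, 166, 141, 109, 102, 131, 145, 148, 150, 148, 152, 143, 127, 103, 116, 140, 168, 136]
178 [135, 172, 131, 106, 139, 149, 142, 111, 91, 94, 104, 129, 144, 140, 117, 118, 151, 152]
181 [121, 153, 150, 130, 153, 147, 91, 79, 77, 73, 72, 78, 118, 149, 143, 128, 140, 146]
184 [106, 86, 130, 156, 149, 144, 107, 87, 80, 83, 86, 89, 127, 149, 149, 159, 123, 78]
187 [85, 77, 85, 104, 146, 168, 162, 148, 134, 128, 128, 147, 157, 166, 156, 109, 65, 44]
190 [74, 78, 86, 85, 93, 97, 110, 121, 132, 141, 136, 121, 109, 100, 92, 84, 59, 51]
time_s: 21.0
tcp_pos: [0.605, -0.3749, 0.1244]
ee_rot: [[-0.126, -0.992, 0.003], [-0.992, 0.126, -0.002], [0.001, -0.003, -1.0]]
wrist_force: [0.4, -0.0, 0.0]
gripper_width: 1.001
[ 0.605  -0.3749  0.1244] [-0.17 -0.06 -4.99]
```

The medium's bore is centred at about (353.5,182), against a prediction of (352.9,181.7) for a flat top at 72 mm, so it is seated. Now I grip the thin ring.

```bash
python3 -m inch '[{"hand":0,"slide":[-0.15,-0.1,-2.5],"yaw":0},{"hand":0,"slide":[-0.15,-0.1,-4.4],"yaw":0},{"hand":0,"slide":[-0.15,-0.1,-4.9],"yaw":0},{"hand":0,"slide":[-0.15,-0.1,-4.9],"yaw":0},{"hand":1,"slide":[-0.15,-0.1,-4.9],"yaw":0},{"hand":1,"slide":[-0.15,-0.1,-4.9],"yaw":0},{"hand":1,"slide":[-0.15,-0.1,-4.9],"yaw":0},{"hand":1,"slide":[-0.15,-0.1,-4.9],"yaw":0},{"hand":1,"slide":[-0.15,-0.1,-4.9],"yaw":0}]'
python3 -m inch '[{"hand":1,"slide":[0,0,2],"yaw":0},{"hand":1,"slide":[0,0,5],"yaw":0},{"hand":1,"slide":[0,0,10],"yaw":0},{"hand":1,"slide":[0,0,15],"yaw":0},{"hand":1,"slide":[0,0,20],"yaw":0},{"hand":1,"slide":[0,0,20],"yaw":0},{"hand":1,"slide":[0,0,20],"yaw":0}]'
python3 -c "
from h import *
s=sense();print(s['tcp_pos'].round(4),((np.array([.5306,.0438,.278])-s['tcp_pos'])*100).round(2))"
```

```text
time_s: 22.12
tcp_pos: [0.6027, -0.3764, 0.0738]
ee_rot: [[-0.128, -0.992, 0.001], [-0.992, 0.128, -0.0], [0.0, -0.001, -1.0]]
wrist_force: [-0.2, -0.1, 1.6]
gripper_width: 0.744
time_s: 23.0
tcp_pos: [0.6016, -0.3758, 0.2725]
ee_rot: [[-0.128, -0.992, -0.001], [-0.992, 0.128, 0.002], [-0.002, 0.002, -1.0]]
wrist_force: [-0.0, 0.1, -3.1]
gripper_width: 0.745
[ 0.6016 -0.3758  0.2725] [-7.1  41.96  0.55]
```

```bash
python3 -m inch '[{"hand":1,"slide":[-1,6,0],"yaw":0},{"hand":1,"slide":[-2,12,0],"yaw":0},{"hand":1,"slide":[-3,18,0],"yaw":0},{"hand":1,"slide":[-4,24,0],"yaw":0},{"hand":1,"slide":[-5,30,0],"yaw":0},{"hand":1,"slide":[-6,36,0],"yaw":0},{"hand":1,"slide":[-7.1,40.5,0],"yaw":0},{"hand":1,"slide":[-7.1,42,-4],"yaw":0},{"hand":1,"slide":[-7.1,42,-8],"yaw":0},{"hand":1,"slide":[-7.1,42,-8],"yaw":0}]'
python3 -m inch '[{"hand":1,"slide":[0,0,0],"yaw":0},{"hand":1,"slide":[0,0,0],"yaw":0}]'
python3 look.py w9
python3 - <<'E'
from h import *
import pickle
I=cv2.cvtColor(cv2.imread("pics/w9.png"),cv2.COLOR_BGR2GRAY);s,C=pickle.load(open("pics/w9.pkl","rb"))
print(((np.array([.5304,.0438,.164])-s["tcp_pos"])*100).round(2))
t=np.array([.5306,.0438]);a=np.radians([150,180,210,330,0])
print("rim px expected",proj(np.c_[t+.045*np.c_[np.cos(a),np.sin(a)],[.092]*5],C).round(0).tolist())
print([(i,int(I[205,i])) for i in list(range(256,276,2))+list(range(372,392,2))])
E
```

```text
time_s: 24.25
tcp_pos: [0.5282, 0.0429, 0.1888]
ee_rot: [[-0.128, -0.992, -0.012], [-0.992, 0.128, -0.004], [0.005, 0.011, -1.0]]
wrist_force: [-0.1, -0.2, -2.2]
gripper_width: 0.749
time_s: 24.5
tcp_pos: [0.5323, 0.0436, 0.1948]
ee_rot: [[-0.128, -0.992, 0.003], [-0.992, 0.128, 0.001], [-0.001, -0.003, -1.0]]
wrist_force: [-0.3, 0.7, -2.8]
gripper_width: 0.745
[0.5323 0.0436 0.1948] jaw deg 172.6 z [ 0.003  0.001 -1.   ] w 0.7454995740555473 j [ 22.  19. -20.   0. -51. -29.]
[-0.19  0.02 -3.08]
rim px expected [[378.0, 244.0], [384.0, 215.0], [373.0, 187.0], [266.0, 200.0], [264.0, 229.0]]
[(256, 65), (258, 73), (260, 72), (262, 74), (264, 69), (266, 173), (268, 158), (270, 163), (272, 147), (274, 142), (372, 145), (374, 145), (376, 162), (378, 163), (380, 157), (382, 107), (384, 113), (386, 119), (388, 110), (390, 106)]
```

```bash
python3 -m inch '[{"hand":1,"slide":[-0.2,0,-1],"yaw":0},{"hand":1,"slide":[-0.2,0,-2],"yaw":0},{"hand":1,"slide":[-0.2,0,-2.8],"yaw":0},{"hand":1,"slide":[-0.2,0,-3.1],"yaw":0},{"hand":1,"slide":[-0.2,0,-3.1],"yaw":0},{"hand":1,"slide":[-0.2,0,-3.1],"yaw":0}]'
```

```text
time_s: 25.3
tcp_pos: [0.5297, 0.0438, 0.1623]
ee_rot: [[-0.128, -0.992, 0.001], [-0.992, 0.128, 0.0], [-0.0, -0.001, -1.0]]
wrist_force: [0.3, 0.8, -2.2]
gripper_width: 0.742
```

```bash
python3 -m inch '[{"hand":0.1,"slide":[0.05,0,0],"yaw":0},{"hand":0,"slide":[0.05,0,0],"yaw":0},{"hand":0,"slide":[0.05,0,0],"yaw":0},{"hand":0,"slide":[0,0,4],"yaw":0},{"hand":0,"slide":[0,0,10],"yaw":0},{"hand":0,"slide":[0,4,14],"yaw":0},{"hand":0,"slide":[0,8,14],"yaw":0},{"hand":0,"slide":[0,8,14],"yaw":0},{"hand":0,"slide":[0,8,14],"yaw":0}]'
python3 look.py w10
python3 - <<'E'
from h import *
I=capture("side");J=capture("scene")
cv2.imwrite("pics/side_t3.png",I);cv2.imwrite("pics/scene_t3.png",J)
W=cv2.imread("pics/w10.png")
c=np.vstack([np.hstack([cv2.resize(I[215:305,270:380],(400,300),interpolation=3),cv2.resize(J[150:210,325:405],(400,300),interpolation=3)]),cv2.resize(W[30:180,220:420],(800,300) if 0 else (400,300),interpolation=3).repeat(1,0) if 0 else np.hstack([cv2.resize(W[40:190,220:420],(400,300),interpolation=3),cv2.resize(J[100:280,170:410],(400,300),interpolation=3)])])
cv2.imwrite("pics/t3.png",c)
E
```

```text
time_s: 26.42
tcp_pos: [0.5291, 0.1235, 0.302]
ee_rot: [[-0.127, -0.992, -0.001], [-0.992, 0.127, -0.0], [0.001, 0.001, -1.0]]
wrist_force: [0.5, -0.2, -0.5]
gripper_width: 0.998
[0.5291 0.1235 0.302 ] jaw deg 172.7 z [-0.001 -0.    -1.   ] w 0.998343181243748 j [ 30.  14. -10.   0. -66. -38.]
```

View pics/t3.png

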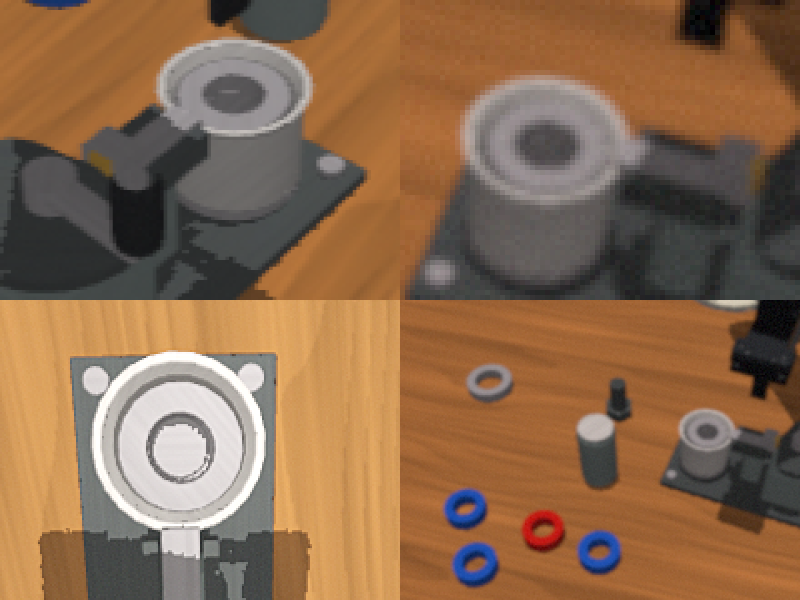

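All three rings are stacked flat with the column top just below the rim. The gate is clear, and the wide ring, can and bolt stand where they were.

```bash
python3 -c "
from station import *
s=sense();print(s['time_s'],abs(s['joint_velocities']).max());print(finish_job())"
```

```text
26.575 0.2357098589077364
the job is handed in; nothing more can be done
None
```

I turned the crank counter-clockwise into the cam's dwell and stacked the three rings in the tube, thickest at the bottom, then medium, then thin. The job is handed in at about 26.6 s on the robot's clock; no verdict was reported.

- **Crank and gate:** From one wrist view taken at the end of the turn, the crank is at about 2.2 rad and the gate tip about 41 mm from the tube axis. I did not measure the crank angle again afterwards, but the last pictures still show the tongue drawn back to the rim.
- **Rings:** All three went in without noticeable contact force. The medium ring's bore matched its predicted place within about 1 pixel. The last side, scene and wrist pictures show the thin ring flat and centred just below the rim. I judged its final height and tilt by eye and did not measure them.
- **Other items:** The wide ring, can and bolt look unmoved, and the red and blue rings were left alone. The gripper was open and well clear at hand-in.
- **Disagreement:** Three estimates of the tube centre differed by up to about 6 mm: 0.526 and 0.043 m (x and y) from the two fixed cameras, and 0.532, 0.045 and 0.531, 0.043 from the wrist camera. I used the last one. My first rim fits there had an rms of 2.5 to 3 mm because the base-plate screws merged with the rim; after removing them it was 0.1 mm.

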